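# Clamp a glued puzzle cube in a ratchet press

## Task

Clamp the freshly glued wooden puzzle cube in the blue ratchet press: stand it upright on the bed, in the middle, square and close against the fixed jaw, then take the red handle and pump it in full strokes, each of which advances the sprung pad by one tooth. Stop as soon as the lever pushes back clearly harder than on its free first stroke, so that the cube is held firmly but not crushed (a squeeze of 6 N at least and never over 38 N). Bring the lever back to its rest, let go, and leave the other things where they are.

Things in the scene. Friction and masses are not known exactly. Their poses are not given: they have to be found in the camera images.
- cube_center (a point): Centre of the loose wooden puzzle cube with a light and dark chequered pattern, 54 mm on every side, about 110 g; axes normal to its faces, z up at the start. It starts on the table (centre 27 mm up) on the robot's side of the press, to the left or right; the glass dish takes the opposite place.
- cube: The same cube; origin at the centre of its underside.
- press: Blue hand press fixed to the table; origin on the table. Its y axis is the clamping direction, from lever to fixed jaw; x lies across; z up. A toothed rack (8 mm pitch) on top carries on a spring a black pad, 50 mm wide, 48 mm high, centred 39 mm above the table, facing the fixed jaw. The opening starts at 72 to 100 mm. A brass pawl keeps the rack from going back: a tooth too many cannot be undone.
- back_jaw: Fixed jaw at the +y end of the press, blue, 60 mm wide, rising 58 mm above the bed. Origin: middle of the lower edge of its clamping face, at bed level (12 mm above the table); axes as the press's. A cube standing against it has its centre at (0, -27, +27) mm in this frame. It does not move, but its place along the bed differs between starts by up to 12 mm.
- lever_grip (a point): Centre of the red round handle bar on top of the upright lever: 22 mm diameter, 90 mm long, along the press's x, 195 mm above the table when upright. A 12 mm steel stem joins it from below at its middle. Can be taken from above with a finger on either side along y. A free stroke takes 4 to 6 N at the handle.
- lever_pivot (a point): Hinge axis of the lever, along the press's x, 20 mm above the table; the handle bar's centre is 175 mm from it. The pad touches the cube after 2 to 6 strokes. From then on each tooth squeezes the cube by some 14 N more (pad spring 1.8 N/mm), and the handle, held at the end of the forward stroke, pushes back 4 to 5 N more per tooth.
- lever (a joint): Lever angle (rad): 0 upright, + towards the fixed jaw. Stops at -0.13 and 0.13; a spring pulls it to -0.13, its rest. A stroke is a push to 0.085 or more, then back to -0.10 or less: one tooth, never two. Stop once the push at the stroke's end is 4 N or more above that of the first stroke: the squeeze is then 8 to 28 N.
- mug: Bystander: orange ceramic mug, 82 mm diameter, 95 mm high, at the back; origin under its centre.
- bottle: Bystander: steel bottle with twist cap, 68 mm diameter, 230 mm high, at the back right; origin under its centre.
- dish: Bystander: shallow glass dish, 130 mm diameter, 40 mm high; origin under its centre.
- glue: Bystander: white glue bottle with yellow cap, 38 mm diameter, 110 mm high, on the right; origin under its centre.
- book: Bystander: blue book lying flat, 130 x 190 x 22 mm, on the right; origin under its centre.
- press_bed (a point): Point on the bed's top face, between pad and fixed jaw, 12 mm above the table, on the press's middle line. The bed is 62 mm wide and open at both sides, so that fingers may reach down past the cube there. Axes as the press's.
There are look-alikes about, which are no part of the job. Of the things that look like the cube, the smallest one is meant.

How it is judged (in metres and radians):
On the way, in this order (a step that is already met when the one before it is completed fails the run):
1. the cube stands upright on the bed, in the middle, against or within 15 mm of the fixed jaw (x of cube_center in the frame of back_jaw between -0.014 and 0.014 m and y of cube_center in the frame of back_jaw between -0.042 and -0.022 m and z of cube_center in the frame of back_jaw between 0.018 and 0.036 m and angle between cube's own z axis and vertical below 0.1 rad), for 0.2 s.
2. the lever is pushed forward (value of joint lever above 0.05 rad), for 0.05 s.
3. the lever is brought back (value of joint lever below -0.05 rad), for 0.05 s.
4. the lever is pushed forward again (value of joint lever above 0.05 rad), for 0.05 s.
At the end, for the whole second after the job is handed in: The cube stands upright (within 0.1 rad) on the bed, within 14 mm of the middle, pressed against the fixed jaw with 6 to 38 N; the lever is back at rest (below -0.10 rad) and nothing moves (x of cube_center in the frame of back_jaw between -0.014 and 0.014 m and y of cube_center in the frame of back_jaw between -0.032 and -0.022 m and z of cube_center in the frame of back_jaw between 0.018 and 0.036 m and angle between cube's own z axis and vertical below 0.1 rad and contact force between back_jaw and cube between 6 and 38 N and value of joint lever below -0.1 rad and linear speed of cube below 0.01 m/s); the robot touches nothing.
It fails at once if the cube is squeezed against the fixed jaw with more than 38 N (contact force between back_jaw and cube above 38 N).
It fails at once if the mug, bottle, dish, glue bottle or book is moved by more than 30 mm (distance of any of mug, bottle, dish, glue, book from where it was at the start of the episode above 0.03 m).
It also fails if it takes over 70 s, if anything falls off the work surface, if the arm or the gripper's body presses on something with over 40 N, if the wrist force passes 120 N, or if a joint passes its speed limit or range.

## Robot

A 6-joint arm with a two-finger parallel gripper is mounted at the origin on the work surface. World frame = base frame: x ahead of the robot, y to its left, z up, the work surface at z = 0. Lengths are in mm, angles in rad, forces in N, time in s.
With the tool pointing down it reaches from about 325 to 875 mm from the base axis. Payload 4.4 kg.
Tool frame: the origin (TCP) lies between the finger pads; the fingertips stand 14 mm ahead of it and the grasp point (between the pads) lies 5 mm behind it; z points along the fingers, y is the direction in which the jaws open and shut (so a half turn about z gives the same grasp; the last joint's range is limited). The gripper opens to 85 mm and grips with 20 to 120 N. Pads are 22 mm wide; open, the fingers measure 114 mm over their backs; the gripper's body (76 mm by 85 mm) begins 54 mm behind the grasp point. The pads swing forward as they close: fully open they stand 13 mm farther back than shut.
Start: joints at [1.188, 0.207, 1.542, -0, 1.393, -0.15], TCP at [132.104, 559.621, 245.282] pointing down, gripper open.
Joint ranges: [-2.73, 2.73], [-0.86, 2.22], [0.23, 2.46], [-1.11, 4.25], [0.08, 2.63], [-2.82, 2.82]. Speed limits (rad/s): [2.79, 2.79, 3.14, 3.14, 3.14, 3.14].

## Interface

Orientations are given as a unit quaternion [x, y, z, w].
In Python, from workcell import sense, cams, ticket gives the robot as it stands.
- The arm moves only by the tool play_rows, never from a script. Its argument "rows" is a list of rows, each a list of 4 numbers: the shift along the tool's x, y, z in cm, then the turn about the tool's z in rad. In form: [[dx, dy, dz, yaw], ...]. A call has 1 to 20 rows; each row shifts and turns the commanded pose from where the row before left it, along the tool's axes as they then stand; what a row does not reach is not made up. A row lasts 1/10 s, in which the tool goes at most 50 mm and 8.59 degrees, less where a joint would pass 70% of its speed; a pose out of reach is approached as far as the arm can. A call is refused whole if a number of a shift passes 5 or a number of a turn 0.15, either way. A call with a gripper value outside its range is refused whole. "jaw" is the finger opening in cm, from 0 to 8.54, set as the call begins (left out, the last holds). The fingers move at their own pace and stop on an object; "grip_force" is the grip in N (left out, the last holds). Time passes only in rows, so rows that do not move let the fingers close. It gives the time, the measured TCP pose, the force and the opening at its end, in the units of the state.
- sense(): the state, without advancing time (a new reading comes with each control period).
- cams.grab_frame(name): name is "scene" or "top" or "wrist"; returns a dict with "color" (384x512x3 uint8, blue, green, red), "K" (3x3 intrinsics, pixels), "k1" (the pictures are not rectified: a ray, as slopes to the right and down, at radius r is drawn at 1 + k1 r^2 times it, then the intrinsics apply), "rvec" (rotation vector, rad) and "tvec" (3), from world to camera coordinates, as OpenCV has them; the wrist camera has in their place "T_tool_cam" (4x4, takes a point from camera to tool coordinates, whose origin is the TCP and whose axes are the flange's). Camera axes: x right, y down, z forward; pixel columns grow to the right and rows downward; lengths in mm; the calibration is good to about 2 mm. A picture is of the moment at which its call begins: read the wrist's pose just before it. There is no depth.
- ticket.hand_in(): hands the job in, once; it reports no verdict.
Trained networks look in the newest picture that a camera, given by its name, has taken for a name from the list of things; names that differ only in an ending like _2 or _b are one class to them, and where a whole thing is asked for, a point or a joint stands for the part that bears it (a point fixed in the world has none). Each returns a list of dicts, best first, with "conf" (0 to 1); they miss things now and then, are a little off and sometimes report something else, mostly with a low value. They report only what shows in the picture. A call takes as long as a camera call. They do not tell look-alikes from the thing itself.
- cams.boxes_of(camera, name): "at" ([x, y, z] in mm, in the coordinates of the camera as it stood for that picture, good to about 4 mm: the middle of the surface that is visible of it).
- cams.masks_of(camera, name): "mask" (384x512 bool, what is visible of it).
- cams.tip_of(camera, name): "at" ([x, y, z] in mm, in the coordinates of the camera as it stood for that picture, good to about 4 mm: a listed point, or the origin of a listed thing).
The state is a dict: "time_s": time; "joint_positions": joint angles; "joint_velocities": joint speeds; "effort": joint torques, N m; "eef_pos": TCP position; "ee_rot": TCP orientation; "contact_force": force on the tool from outside, world axes, zero at the start; "wrist_torque": the same for the moment, N m; "width": finger opening in mm.
Only numpy, scipy, OpenCV 4.12 (cv2) and the standard library are available. Lean on these libraries where they do the work, as an engineer would, in place of code of your own. Each camera call takes 0.05 s, during which the arm holds its last target.

## Working session

There is one attempt and no reset: what is moved stays moved. The work goes in short steps, Python scripts to look and compute and a tool call to move; the robot and the scene stay as the last step left them, time stands still between calls to the robot, and variables do not carry over. Pictures are saved under pics/ and viewed, and the job is handed in when it is done.

Besides the shell and the picture viewer there is one more tool, called as name(argument=value, ...) on one line, values as JSON. play_rows: Moves the arm, as the interface text tells. Its arguments: {"type":"object","properties":{"rows":{"type":"array","items":{"type":"array","items":{"type":"number"}}},"jaw":{"type":"number"},"grip_force":{"type":"number"}},"required":["rows"]}

```bash
mkdir -p pics; ls
cat > h.py <<'E'
import numpy as np, cv2
from workcell import sense, cams, ticket
from scipy.spatial.transform import Rotation as R
def T_wc(f, s=None):
    if 'rvec' in f:
        r=cv2.Rodrigues(np.array(f['rvec'],float).reshape(3,1))[0]; t=np.array(f['tvec'],float).ravel()
        T=np.eye(4); T[:3,:3]=r.T; T[:3,3]=-r.T@t; return T
    T=np.eye(4); T[:3,:3]=R.from_quat(s['ee_rot']).as_matrix(); T[:3,3]=s['eef_pos']
    return T@np.array(f['T_tool_cam'],float)
def w(T,p): return (T@np.append(np.array(p,float),1))[:3]
E
python3 - <<'E'
from h import *
s=sense(); print(s)
for n in ['scene','top','wrist']:
    s=sense(); f=cams.grab_frame(n); cv2.imwrite(f'pics/{n}0.png',f['color']); T=T_wc(f,s)
    print(n,f['K'],f['k1'],T[:3,3].round())
    for name in ['cube_center','cube','back_jaw','press','lever_grip','lever_pivot','press_bed','dish','mug','bottle','glue','book']:
        try: print(name,[(w(T,d['at']).round(1).tolist(),round(d['conf'],2)) for d in cams.tip_of(n,name)])
        except Exception as e: print(name,e)
E
```

```text
pics
{'time_s': 0.0, 'joint_positions': array([ 1.18852105e+00,  2.07446090e-01,  1.54296524e+00,  3.75949771e-05,
        1.39353056e+00, -1.50487777e-01]), 'joint_velocities': array([-6.12955727e-06,  1.28099673e-03, -6.66805215e-04, -3.69135574e-04,
       -2.22273670e-04, -1.90695966e-03]), 'effort': array([-2.23762479e-03, -3.83058643e+01, -2.91581243e+01, -5.68135874e-04,
        1.08497983e-02,  1.80765440e-06]), 'eef_pos': array([131.80261893, 558.93271177, 244.10558244]), 'ee_rot': array([ 1.15637725e-01,  9.93290761e-01, -1.12831704e-03, -3.27055131e-04]), 'contact_force': array([-0.266318  , -0.41381683, -0.44714521]), 'wrist_torque': array([-4.12128836e-02, -2.00161047e-02, -5.00883642e-05]), 'width': 85.34675789781897}
scene [[407.23468079   0.         258.51289379]
 [  0.         407.23468079 193.21859409]
 [  0.           0.           1.        ]] -0.038041374573438654 [1328. -197.  878.]
cube_center [([261.4, -237.2, 40.7], 0.89), ([408.0, -216.3, 26.6], 0.81), ([380.9, -83.6, 38.6], 0.78)]
cube [([379.3, -85.7, 1.6], 0.88), ([266.0, -237.9, -0.0], 0.65), ([409.4, -21
[... 1051 characters left out ...]
ot [([584.5, -60.5, 22.2], 0.76)]
press_bed [([615.8, 85.2, 11.3], 0.58), ([383.1, -507.0, -0.5], 0.35)]
dish [([404.3, 242.2, 1.5], 0.75)]
mug [([763.0, 252.2, -2.8], 0.81)]
bottle [([726.9, -280.0, -2.3], 0.97), ([581.9, -83.4, 195.2], 0.32)]
glue [([597.6, -399.6, -3.6], 0.73), ([409.0, -218.8, -0.6], 0.46)]
book [([387.2, -505.0, 0.8], 0.96)]
wrist [[335.04663454   0.         255.42246698]
 [  0.         335.04663454 189.75553416]
 [  0.           0.           1.        ]] -0.07310795417888515 [ 60. 578. 373.]
cube_center []
cube []
back_jaw []
press []
lever_grip []
lever_pivot []
press_bed []
dish [([403.1, 239.7, 2.2], 0.49)]
mug []
bottle []
glue [([404.1, 235.9, 1.0], 0.18)]
book []
```

View pics/scene0.png

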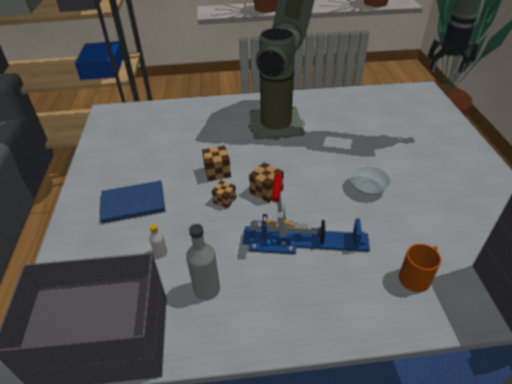

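View pics/top0.png

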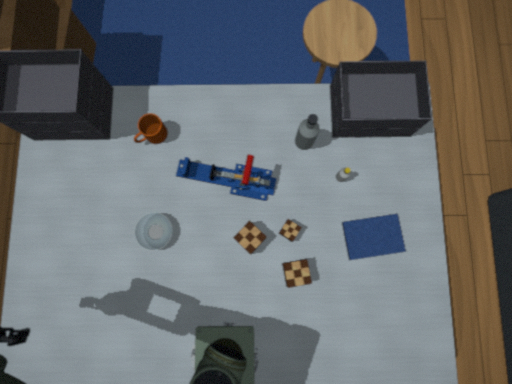

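The scene view shows three chequered cubes; the smallest is at about px (223,193), or (290,230) in the top view, which puts it at roughly (408,-218). The press has a red handle at px (278,185), with its jaw end to the right. I'm moving over the small cube.

play_rows(rows=[[-3.45,-2.82,0,0],[-3.45,-2.82,0,0],[-3.45,-2.82,0,0],[-3.45,-2.82,0,0],[-3.45,-2.82,0,0],[-3.45,-2.82,0,0],[-3.45,-2.82,0,0],[-3.45,-2.82,0,0],[-3.45,-2.82,0,0],[-3.45,-2.82,0,0],[-3.45,-2.82,0,0],[-0.85,-4.79,0,0],[-0.85,-4.79,0,0],[-0.85,-4.79,0,0],[-0.85,-4.79,0,0],[-0.85,-4.79,0,0],[-0.85,-4.79,0,0],[-0.85,-4.79,0,0],[-0.85,-4.79,0,0],[0,0,0,0]], jaw=8.54)

```text
time_s: 3.95
eef_pos: [407.9, -223.6, 245.8]
ee_rot: [0.119, 0.993, -0.002, 0.001]
contact_force: [0.0, 0.9, 0.5]
width: 85.7
```

Run:
```python
from h import *
s=sense(); f=cams.grab_frame('wrist'); cv2.imwrite('pics/wrist1.png',f['color']); T=T_wc(f,s)
print(s['time_s'],s['eef_pos'],s['ee_rot'],s['contact_force'],np.array(f['T_tool_cam']).round(3))
for n in ['cube_center','cube','lever_grip','press']:
    print(n,[(w(T,d['at']).round(1).tolist(),round(d['conf'],2)) for d in cams.tip_of('wrist',n)])
for i,d in enumerate(cams.masks_of('wrist','cube')):
    m=d['mask'];print(d['conf'],m.sum(),np.argwhere(m).mean(0)[::-1])
```

```text
3.95 [ 407.8936244  -223.60518583  245.83113969] [ 1.19300296e-01  9.92856803e-01 -1.57068706e-03  5.83934198e-04] [0.01852978 0.87739214 0.53610669] [[  -0.      -0.956   -0.294   74.651]
 [   1.       0.      -0.       1.268]
 [   0.      -0.294    0.956 -127.93 ]
 [   0.       0.       0.       1.   ]]
cube_center [([410.6, -217.9, 28.2], 0.72), ([408.6, -211.9, 0.2], 0.71), ([381.7, -500.1, 0.9], 0.59)]
cube [([383.0, -82.1, 1.7], 0.75), ([406.9, -217.5, 1.8], 0.73), ([269.1, -238.9, -2.6], 0.7)]
lever_grip []
press [([595.8, -31.3, -0.3], 0.62)]
0.75 6758 [204.07872152  33.17904706]
0.74 3430 [261.37142857 160.35918367]
0.73 9417 [393.1066157  104.44313476]
```

View pics/wrist1.png

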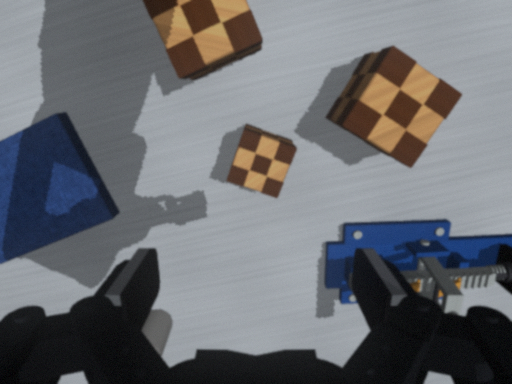

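The wrist view shows the small cube's top face around px (262,165), with the larger cubes at (205,40) and (395,105). I'll zoom in for the corners.

Run:
```python
import cv2
im=cv2.imread('pics/wrist1.png')[110:210,210:310]
cv2.imwrite('pics/crop1.png',cv2.resize(im,(600,600),interpolation=cv2.INTER_CUBIC))
```

```text
(no output)
```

View pics/crop1.png

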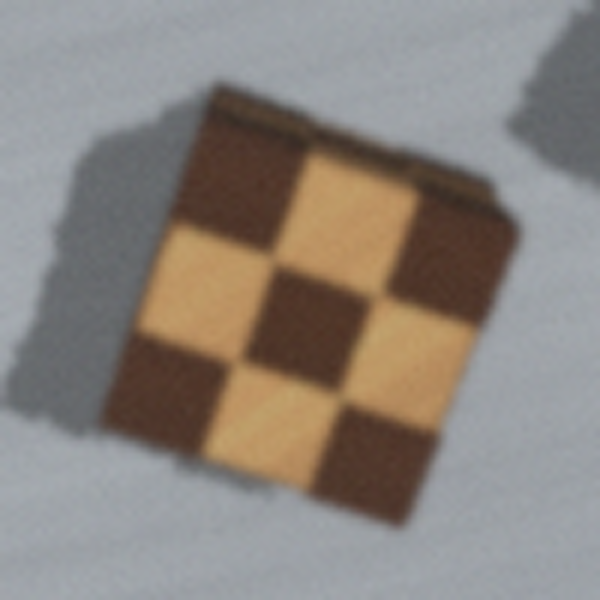

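```bash
cat >> h.py <<'E'
def pix2w(f,T,px,z):
    px=np.array(px,float).reshape(-1,1,2)
    d=np.array([f['k1'],0,0,0,0],float)
    u=cv2.undistortPoints(px,np.array(f['K'],float),d).reshape(-1,2)
    r=np.c_[u,np.ones(len(u))]@T[:3,:3].T; c=T[:3,3]
    return c+r*((z-c[2])/r[:,2])[:,None]
def tooldelta(s,p):
    return R.from_quat(s['ee_rot']).as_matrix().T@(np.array(p)-s['eef_pos'])
E
python3 - <<'E'
from h import *
s=sense(); f=cams.grab_frame('wrist'); T=T_wc(f,s)
c=np.array([(208,125),(520,237),(405,525),(102,428),(273,265),(378,297),(347,398),(243,363)])/6+[210-.4,110-.4]
P=pix2w(f,T,c,54)
print(P[:4].mean(0),P[4:].mean(0))
for a,b in [(0,1),(3,2),(0,3),(1,2),(4,5),(7,6),(4,7),(5,6)]:
    d=P[b]-P[a]; print(a,b,np.hypot(*d[:2]).round(1), np.arctan2(d[1],d[0]).round(3))
print(s['joint_positions'])
X=R.from_quat(s['ee_rot']).as_matrix(); print(X.round(3)); print('tool x ang',np.arctan2(X[1,0],X[0,0]))
E
```

```text
[ 408.29654865 -209.63333351   54.        ] [ 408.18631566 -209.36114494   54.        ]
0 1 53.0 0.998
3 2 53.0 1.018
0 3 52.8 -0.576
1 2 51.7 -0.576
4 5 17.8 1.042
7 6 18.0 1.008
4 7 16.9 -0.523
5 6 17.6 -0.509
[-6.75226868e-01 -3.76842773e-02  1.80572402e+00  2.66283248e-04
  1.37394589e+00 -2.01648257e+00]
[[-0.974  0.228 -0.   ]
 [ 0.228  0.974  0.   ]
 [ 0.     0.    -1.   ]]
tool x ang 2.9119999492500312
```

Run:
```python
from h import *
s=sense(); f=cams.grab_frame('wrist'); T=T_wc(f,s)
print(s['eef_pos'],s['time_s'])
im=f['color']; cv2.imwrite('pics/wrist2.png',im)
c=np.array([(273,265),(378,297),(347,398),(243,363)],np.float32)/6+np.float32([209.6,109.6])
g=cv2.cvtColor(im,cv2.COLOR_BGR2GRAY)
q=cv2.cornerSubPix(g,c.reshape(-1,1,2).astype(np.float32),(5,5),(-1,-1),(3,50,.01)).reshape(-1,2)
print(q)
P=pix2w(f,T,q,54);print(P.round(1),P.mean(0))
for a,b in [(0,1),(3,2),(0,3),(1,2)]:
    d=P[b]-P[a]; print(a,b,np.hypot(*d[:2]).round(1), np.arctan2(d[1],d[0]).round(3))
```

```text
[ 408.55700297 -216.56270361  245.26131619] 4.3
[[255.1     153.76666]
 [272.6     159.1    ]
 [267.43335 175.93333]
 [250.1     170.1    ]]
[[ 396.3 -212.8   54. ]
 [ 405.3 -197.5   54. ]
 [ 420.6 -206.    54. ]
 [ 411.  -221.3   54. ]] [ 408.3076155  -209.39967622   54.        ]
0 1 17.8 1.042
3 2 18.0 1.008
0 3 16.9 -0.523
1 2 17.6 -0.509
```

```bash
cat >> h.py <<'E'
def checker(f,T,seed_w,z=54,ang=1.01,pitch=18):
    # fit the 4 inner corners: seed from prior centre/yaw, refine with cornerSubPix
    im=f['color']; g=cv2.GaussianBlur(cv2.cvtColor(im,cv2.COLOR_BGR2GRAY),(0,0),1)
    rv=cv2.Rodrigues(T[:3,:3].T)[0]; tv=-T[:3,:3].T@T[:3,3]
    best=None
    for dx in range(-12,13,2):
      for dy in range(-12,13,2):
        u=np.array([np.cos(ang),np.sin(ang)]); v=np.array([-u[1],u[0]])
        o=np.array(seed_w[:2])+[dx,dy]
        cells=[np.r_[o+pitch*(i*u+j*v),z] for i in (-1,0,1) for j in (-1,0,1)]
        p=cv2.projectPoints(np.array(cells),rv,tv,np.array(f['K'],float),np.array([f['k1'],0,0,0,0.]))[0].reshape(-1,2)
        if p.min()<2 or p[:,0].max()>509 or p[:,1].max()>381: continue
        val=cv2.remap(g.astype(np.float32),p[:,0].astype(np.float32).reshape(1,-1),p[:,1].astype(np.float32).reshape(1,-1),1)[0]
        sc=abs(val@np.array([1,-1,1,-1,1,-1,1,-1,1.]) - val.mean())-2*0
        sg=np.array([-1,1,-1,1,-1,1,-1,1,-1.]); sc=(val*sg)[sg>0].mean()+(val*sg)[sg<0].mean()
        if best is None or sc>best[0]: best=(sc,o,u,v)
    sc,o,u,v=best
    cs=np.array([np.r_[o+pitch/2*(i*u+j*v),z] for i,j in((-1,-1),(1,-1),(1,1),(-1,1))])
    p=cv2.projectPoints(cs,rv,tv,np.array(f['K'],float),np.array([f['k1'],0,0,0,0.]))[0].astype(np.float32)
    q=cv2.cornerSubPix(g,p.copy(),(4,4),(-1,-1),(3,50,.01)).reshape(-1,2)
    P=pix2w(f,T,q,z)
    a=[np.arctan2(*(P[b]-P[a])[1::-1]) for a,b in((0,1),(3,2))]; b2=[np.arctan2(*(P[b]-P[a])[1::-1])-np.pi/2 for a,b in((0,3),(1,2))]
    return sc,q,P.mean(0),np.array(a+b2)
E
python3 - <<'E'
from h import *
s=sense(); f=cams.grab_frame('wrist'); T=T_wc(f,s)
print(s['eef_pos'],checker(f,T,[408,-215]))
f=cams.grab_frame('top'); T=T_wc(f)
print(checker(f,T,[408,-215]))
E
```

```text
[ 408.59866896 -216.679686    245.3222503 ] (np.float64(96.6591796875), array([[240.66478, 165.85725],
       [258.09024, 171.68175],
       [264.18768, 154.5836 ],
       [246.53313, 148.58609]], dtype=float32), array([ 402.00000105, -216.99999734,   54.        ]), array([1.00999987, 1.00999933, 1.01000001, 1.01000111]))
(np.float64(47.299951171875), array([[290.84964, 232.3619 ],
       [286.9459 , 226.5083 ],
       [287.8215 , 229.05608],
       [290.84802, 232.36084]], dtype=float32), array([ 404.67015413, -215.44268397,   54.        ]), array([ 0.57213833,  0.72807158, -0.58646437, -4.40050022]))
```

```bash
cat >> h.py <<'E'
def chk(f,T,seed,z=54,ang=1.01,pitch=18):
    from scipy.optimize import minimize
    g=cv2.GaussianBlur(cv2.cvtColor(f['color'],cv2.COLOR_BGR2GRAY),(0,0),.7).astype(np.float32)
    rv=cv2.Rodrigues(T[:3,:3].T)[0]; tv=-T[:3,:3].T@T[:3,3]
    t=(np.arange(24)+.5)/24*3-1.5
    A,B=np.meshgrid(t,t); sg=np.where((np.rint(A)+np.rint(B))%2==0,-1.,1.).ravel(); sg-=sg.mean()
    L=np.c_[A.ravel(),B.ravel()]*pitch
    def cost(p):
        c,s_=np.cos(p[2]),np.sin(p[2])
        W=np.c_[p[0]+c*L[:,0]-s_*L[:,1],p[1]+s_*L[:,0]+c*L[:,1],np.full(len(L),z)]
        q=cv2.projectPoints(W,rv,tv,np.array(f['K'],float),np.array([f['k1'],0,0,0,0.]))[0].reshape(1,-1,2).astype(np.float32)
        v=cv2.remap(g,q[...,0],q[...,1],1)[0].astype(float); v=v-v.mean()
        return -(v@sg)/np.sqrt((v@v)*(sg@sg)+1e-9)
    best=min(((cost((seed[0]+i,seed[1]+j,ang)),i,j) for i in range(-15,16,3) for j in range(-15,16,3)))
    r=minimize(cost,[seed[0]+best[1],seed[1]+best[2],ang],method='Nelder-Mead',options=dict(initial_simplex=np.array([[0,0,0],[2,0,0],[0,2,0],[0,0,.06]])+[seed[0]+best[1],seed[1]+best[2],ang]))
    return r.x,-r.fun
E
python3 - <<'E'
from h import *
s=sense(); f=cams.grab_frame('wrist'); T=T_wc(f,s)
print(s['eef_pos'],chk(f,T,[408,-215]))
f=cams.grab_frame('top'); T=T_wc(f); print(chk(f,T,[408,-215]))
f=cams.grab_frame('scene'); T=T_wc(f); print(chk(f,T,[408,-215]))
E
```

```text
[ 408.59494959 -217.03446462  245.36576394] (array([ 407.38787256, -217.52988308,    0.99003355]), np.float64(0.9603074126856054))
(array([ 403.47336421, -218.28069752,    0.93459306]), np.float64(0.3987283121423819))
(array([ 406.75388171, -218.15709651,    0.9931304 ]), np.float64(0.7879262166788052))
```

play_rows(rows=[[0.1,-0.1,4,0.12],[0,0,4,0.12],[0,0,4,0.11],[0,0,4,0],[0,0,2.5,0],[0,0,2,0],[0,0,1.3,0],[0,0,0,0],[0,0,0,0]])

```text
time_s: 5.5
eef_pos: [407.7, -219.1, 27.8]
ee_rot: [0.287, 0.958, -0.0, 0.0]
contact_force: [-0.5, -0.2, 1.0]
width: 85.2
```

Run:
```python
from h import *
s=sense(); print(s['eef_pos'],s['contact_force']); M=R.from_quat(s['ee_rot']).as_matrix(); print(np.arctan2(M[1,0],M[0,0]))
```

```text
[ 407.65592535 -219.13986078   27.79656517] [-0.48035165 -0.22554283  0.99846199]
2.5599018296145726
```

play_rows(rows=[[0.08,0,0,0],[0,0,0,0],[0,0,0,0],[0,0,0,0],[0,0,0,0],[0,0,0,0]], jaw=4.5, grip_force=40)

```text
time_s: 6.1
eef_pos: [407.5, -219.1, 28.6]
ee_rot: [0.287, 0.958, -0.0, 0.001]
contact_force: [-0.8, 1.2, 7.3]
width: 53.4
```

play_rows(rows=[[0,0,-3,0],[0,0,-4.5,0],[0,0,-4.5,0],[0,0,-3,0],[1.44,3.83,0,0],[1.44,3.83,0,0],[1.44,3.83,0,0],[1.44,3.83,0,0],[1.44,3.83,0,0],[1.44,3.83,0,0],[1.44,3.83,0,0],[0,0,-1,0.149],[0,0,-1,0.149],[0,0,-1,0.149],[0,0,0,0.149],[0,0,0,0.149],[0,0,0,0.149],[0,0,0,0.149],[0,0,0,0.149],[0,0,0,0]])

```text
time_s: 8.1
eef_pos: [469.0, 61.1, 206.8]
ee_rot: [0.775, 0.632, -0.0, -0.0]
contact_force: [-0.6, -0.0, -1.1]
width: 53.8
```

Run:
```python
from h import *
s=sense(); f=cams.grab_frame('wrist'); cv2.imwrite('pics/wrist3.png',f['color']); T=T_wc(f,s)
np.savez('w3.npz',T=T,K=f['K'],k1=f['k1'])
M=R.from_quat(s['ee_rot']).as_matrix(); print(s['time_s'],s['eef_pos'],s['width'],s['contact_force'],np.arctan2(M[1,0],M[0,0]),s['joint_velocities'].round(3),s['joint_positions'].round(3))
for c in ['wrist','top','scene']:
  if c!='wrist': f2=cams.grab_frame(c); cv2.imwrite(f'pics/{c}3.png',f2['color']); T=T_wc(f2)
  for n in ['back_jaw','press_bed','lever_grip','lever_pivot','press','cube']:
    print(c,n,[(w(T,d['at']).round(1).tolist(),round(d['conf'],2)) for d in cams.tip_of(c,n)])
```

```text
8.1 [469.01147825  61.0579507  206.82660841] 53.82102272613561 [-0.55723814 -0.00642846 -1.09197013] 1.3680783763356188 [ 0.002 -0.    -0.004 -0.    -0.001 -0.109] [-0.054  0.025  1.826 -0.     1.291  0.149]
wrist back_jaw [([629.6, 129.7, 10.3], 0.98)]
wrist press_bed [([614.4, 90.3, 6.2], 0.67)]
wrist lever_grip []
wrist lever_pivot [([587.2, -61.6, 16.7], 0.71)]
wrist press [([598.0, -27.0, -3.3], 0.89), ([616.2, 91.0, 7.9], 0.27)]
wrist cube [([465.9, 62.3, 180.6], 0.78)]
top back_jaw [([622.9, 127.9, 10.9], 0.62)]
top press_bed [([617.8, 87.4, 12.9], 0.83), ([469.6, 59.6, 208.8], 0.28)]
top lever_grip [([579.3, -83.5, 194.4], 0.64)]
top lever_pivot [([585.1, -62.8, 20.8], 0.51)]
top press [([386.3, -506.2, -0.4], 0.62), ([588.8, -31.3, -1.8], 0.61)]
top cube [([264.6, -237.2, -2.7], 0.75), ([470.0, 59.6, 178.3], 0.64), ([381.4, -84.7, -0.1], 0.62)]
scene back_jaw [([626.1, 122.5, 11.3], 0.61)]
scene press_bed [([614.7, 88.3, 13.7], 0.92)]
scene lever_grip [([576.0, -86.5, 190.9], 0.67)]
scene lever_pivot [([585.0, -58.9, 20.3], 0.76)]
scene press [([588.2, -28.8, -0.4], 0.93)]
scene cube [([377.8, -83.7, 1.2], 0.98), ([267.9, -238.8, -0.9], 0.62), ([471.1, 59.3, 179.9], 0.54)]
```

View pics/wrist3.png

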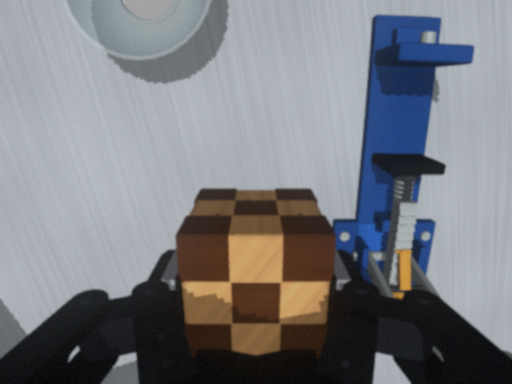

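The wrist view shows the press with the fixed jaw at the top right (px 390–472, y≈45–63), the black pad at (408,163), and the cube held square.

Run:
```python
import cv2
im=cv2.imread('pics/wrist3.png')
cv2.imwrite('pics/crop3a.png',cv2.resize(im[0:120,350:490],(700,600),interpolation=cv2.INTER_CUBIC))
cv2.imwrite('pics/crop3b.png',cv2.resize(im[120:240,325:465],(700,600),interpolation=cv2.INTER_CUBIC))
```

```text
(no output)
```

View pics/crop3a.png

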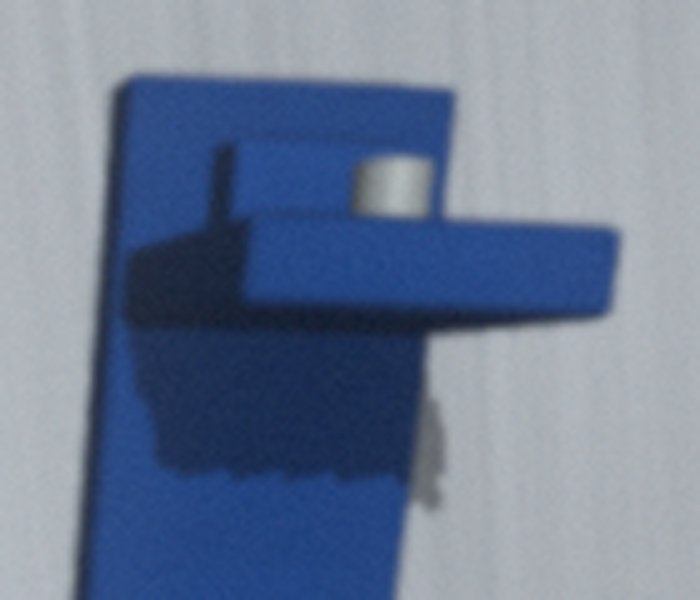

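View pics/crop3b.png

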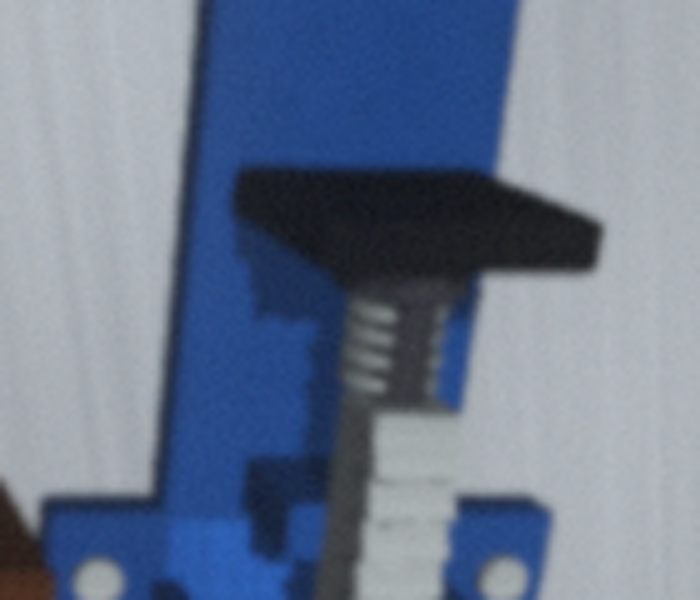

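Run:
```python
from h import *
d=np.load('w3.npz'); f={'K':d['K'],'k1':float(d['k1'])}; T=d['T']
A=lambda p:np.array(p,float)/5+[349.6,-.4]
B=lambda p:np.array(p,float)/5+[324.6,119.6]
def go(n,p,z):
    P=pix2w(f,T,p,z); print(n,P[:,:2].round(1).tolist(), [np.arctan2(*(P[i+1]-P[0])[1::-1]).round(3) for i in range(len(P)-1)]); return P
L=go('bedL',np.r_[B([(165,450),(208,10)]),A([(92,600),(128,80)])],12)
Rr=go('bedR',np.r_[B([(497,170),(518,10)]),A([(395,600),(428,340),(453,92)])],12)
go('jawtopfront',A([(247,302),(605,316)]),70)
go('jawtopback',A([(252,215),(618,232)]),70)
go('jawbot',A([(130,326),(428,332)]),12)
go('padbot',B([(240,173),(490,173)]),15)
go('padtop',B([(600,230),(320,265)]),63)
```

```text
bedL [[563.8, -4.0], [582.4, 83.9], [584.3, 85.5], [602.1, 176.1]] [np.float64(1.362), np.float64(1.345), np.float64(1.361)]
bedR [[636.4, 41.4], [642.6, 72.3], [643.2, 74.2], [653.0, 121.4], [661.3, 164.1]] [np.float64(1.372), np.float64(1.368), np.float64(1.366), np.float64(1.37)]
jawtopfront [[595.2, 134.5], [651.3, 122.7]] [np.float64(-0.207)]
jawtopback [[597.3, 146.8], [654.1, 134.8]] [np.float64(-0.208)]
jawbot [[597.2, 134.0], [653.1, 122.8]] [np.float64(-0.196)]
padbot [[584.2, 51.8], [633.6, 42.0]] [np.float64(-0.196)]
padtop [[629.8, 42.4], [581.1, 45.9]] [np.float64(3.069)]
```

Run:
```python
from h import *
s=sense(); f=cams.grab_frame('wrist'); T=T_wc(f,s)
p=s['eef_pos'];M=R.from_quat(s['ee_rot']).as_matrix();a=np.arctan2(M[1,0],M[0,0]);print(p,a)
r,sc=chk(f,T,p,z=p[2]+25.7,ang=a); print(r,sc)
psi=-0.205; ux=np.array([np.cos(psi),np.sin(psi)]); uy=np.array([-ux[1],ux[0]])
tgt=584*ux+221.9*uy; print(tgt, 'cube off in tool',M[:2,:2].T@(r[:2]-p[:2]))
dl=np.r_[tgt-r[:2],0]; print('delta tool',M.T@dl, 'turn', a-(psi+np.pi/2))
print('cubeoffset rev',M.T@np.r_[tgt-p[:2],0])
```

```text
[469.58450805  61.03348648 207.28471071] 1.3678534909425257
[470.51539143  63.43763315   1.36963245] 0.8000145638067653
[616.94316774  98.37041108] cube off in tool [2.54243002 0.42721738]
delta tool [ 6.37287814e+01  1.36381945e+02 -4.54521520e-03] turn 0.0020571641476292424
cubeoffset rev [ 6.62712115e+01  1.36809163e+02 -4.65883000e-03]
```

play_rows(rows=[[1.29,2.73,0,0],[1.29,2.73,0,0],[1.29,2.73,0,0],[1.29,2.73,0,0],[1.29,2.74,0,0.002],[0,0,3,0],[0,0,4,0],[0,0,2,0],[0,0,0,0],[0,0,0,0]])

```text
time_s: 10.2
eef_pos: [616.5, 96.7, 117.3]
ee_rot: [0.776, 0.631, -0.0, -0.0]
contact_force: [0.1, 0.2, -0.7]
width: 53.6
```

Run:
```python
from h import *
s=sense(); f=cams.grab_frame('wrist'); T=T_wc(f,s); cv2.imwrite('pics/wrist4.png',f['color'])
p=s['eef_pos'];M=R.from_quat(s['ee_rot']).as_matrix();a=np.arctan2(M[1,0],M[0,0]);print(p,a,s['contact_force'])
r,sc=chk(f,T,p,z=p[2]+25.7,ang=a); print(r,sc)
psi=-0.205; ux=np.array([np.cos(psi),np.sin(psi)]); uy=np.array([-ux[1],ux[0]])
print('cube in jaw frame',r[:2]@ux-584,r[:2]@uy-252.9,'tcp',p[:2]@ux-584,p[:2]@uy-252.9)
```

```text
[616.54094857  96.68811826 117.34351015] 1.3658089761098702 [ 0.08705939  0.22581497 -0.68252823]
[617.47120482  99.14168878   1.36923821] 0.797375277651884
cube in jaw frame 0.35997369375797916 -30.137381082245668 tcp -0.05133753266534313 -32.728945876142745
```

View pics/wrist4.png

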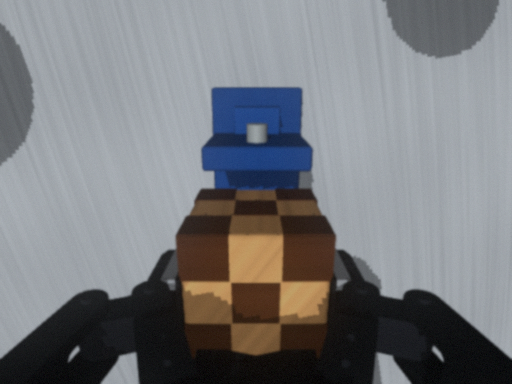

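The jaw (px 203–311, top front edge near row 170) is centred on the cube (px 256). I'll check the jaw plane from here.

Run:
```python
from h import *
s=sense(); f=cams.grab_frame('wrist'); T=T_wc(f,s)
g=f['color'][:,:,0].astype(int); print(g[140:195,225].tolist()); 
row=f['color'][160].astype(int); print((row[195:215,0]-row[195:215,2]).tolist(),(row[300:320,0]-row[300:320,2]).tolist())
P=pix2w(f,T,[(204,169.5),(311,169.5)],70)
psi=-0.205; ux=np.array([np.cos(psi),np.sin(psi)]); uy=np.array([-ux[1],ux[0]])
print(P[:,:2]@ux,P[:,:2]@uy)
```

```text
[69, 71, 68, 73, 71, 79, 91, 105, 119, 127, 124, 128, 128, 127, 127, 128, 130, 128, 128, 127, 128, 127, 130, 128, 128, 125, 124, 122, 121, 105, 90, 80, 81, 82, 89, 92, 94, 96, 104, 111, 114, 120, 122, 121, 122, 123, 122, 109, 80, 46, 35, 31, 27, 24, 26]
[11, 11, 11, 14, 17, 40, 67, 81, 88, 86, 86, 86, 87, 86, 87, 87, 88, 86, 88, 88] [90, 89, 90, 88, 87, 84, 83, 73, 52, 26, 17, 13, 12, 10, 14, 9, 11, 13, 11, 12]
[557.66350663 615.77044368] [253.7771518  253.73419638]
```

play_rows(rows=[[0,0,2.5,0],[0,0,2.5,0],[0,0,1.5,0],[0,0,0.8,0],[0,0,0.2,0],[0,0,0,0],[0,0,0,0]])

```text
time_s: 11.0
eef_pos: [617.5, 96.7, 43.6]
ee_rot: [0.776, 0.631, 0.001, 0.001]
contact_force: [-0.2, -0.0, -0.8]
width: 53.8
```

play_rows(rows=[[0,0,0.15,0],[0,0,0.1,0],[0,0,0,0]])

```text
time_s: 11.3
eef_pos: [617.0, 96.7, 40.6]
ee_rot: [0.776, 0.631, 0.001, 0.0]
contact_force: [-0.0, 1.6, 1.9]
width: 53.3
```

play_rows(rows=[[0,0,0,0],[0,0,0,0],[0,0,0,0],[0,0,0,0],[0,0,0,0]], jaw=8.0)

```text
time_s: 11.8
eef_pos: [616.3, 96.7, 39.7]
ee_rot: [0.776, 0.631, -0.0, -0.0]
contact_force: [0.3, -0.3, 0.5]
width: 80.0
```

play_rows(rows=[[0,0,-2,0],[0,0,-4,0],[0,0,-5,0],[0,0,-5,0],[0,0,-5,0],[0,0,0,0],[0,0,0,0]])

```text
time_s: 12.5
eef_pos: [617.5, 96.7, 252.2]
ee_rot: [0.776, 0.631, 0.002, 0.001]
contact_force: [-1.2, -0.4, -0.7]
width: 80.0
```

Run:
```python
from h import *
s=sense(); f=cams.grab_frame('wrist'); T=T_wc(f,s); cv2.imwrite('pics/wrist5.png',f['color'])
p=s['eef_pos'];M=R.from_quat(s['ee_rot']).as_matrix();a=np.arctan2(M[1,0],M[0,0]);print(p,a,s['contact_force'],s['width'])
r,sc=chk(f,T,[617,98],z=66,ang=a); print(r,sc)
psi=-0.205; ux=np.array([np.cos(psi),np.sin(psi)]); uy=np.array([-ux[1],ux[0]])
print('cube in jaw frame',r[:2]@ux-584.5,r[:2]@uy-253.3)
f=cams.grab_frame('scene');T=T_wc(f); r,sc=chk(f,T,[617,98],z=66,ang=a); print(r,sc)
for c in ['top','scene']:
  f2=cams.grab_frame(c); cv2.imwrite(f'pics/{c}5.png',f2['color']); T=T_wc(f2)
  print([(w(T,d['at']).round(1).tolist(),round(d['conf'],2)) for d in cams.tip_of(c,'lever_grip')],[(w(T,d['at']).round(1).tolist(),round(d['conf'],2)) for d in cams.boxes_of(c,'lever_grip')])
```

```text
[617.47960894  96.71456516 252.2336891 ] 1.365770289778865 [-1.16721045 -0.44622548 -0.71789337] 80.04866369364935
[617.83546259  98.44819278   1.36538125] 0.955992979956764
cube in jaw frame 0.35777726814546895 -31.1422050454174
[616.94091932  97.71912374   1.36030004] 0.8152368175072437
[([580.4, -83.3, 192.2], 0.69)] [([721.8, 250.2, 48.8], 0.73), ([581.6, -85.9, 203.1], 0.49)]
[([577.4, -82.6, 191.8], 0.66)] [([590.3, -77.1, 139.1], 0.87)]
```

View pics/wrist5.png

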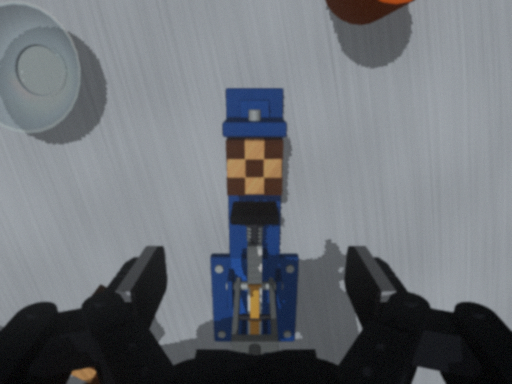

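The cube now stands in the jaw frame at about (0.4,-31), square (px 255,167). Next is the lever.

play_rows(rows=[[0,0,0,-0.1428],[0,0,0,-0.1428],[0,0,0,-0.1428],[0,0,0,-0.1428],[0,0,0,-0.1428],[0,0,0,-0.1428],[0,0,0,-0.1428],[0,0,0,-0.1428],[0,0,0,-0.1428],[0,0,0,-0.1428],[0,0,0,-0.1428],[0,-3.2,0,0],[0,-3.2,0,0],[0,-3.2,0,0],[0,-3.2,0,0],[0,-3.2,0,0],[0,-2.3,0,0],[0,0,0,0],[0,0,0,0]])

```text
time_s: 14.8
eef_pos: [579.0, -82.6, 249.4]
ee_rot: [0.103, 0.995, 0.0, -0.0]
contact_force: [0.4, 0.1, 0.4]
width: 79.9
```

Run:
```python
from h import *
s=sense(); f=cams.grab_frame('wrist'); T=T_wc(f,s); cv2.imwrite('pics/wrist6.png',f['color'])
p=s['eef_pos'];M=R.from_quat(s['ee_rot']).as_matrix();a=np.arctan2(M[1,0],M[0,0]);print(p,a,s['contact_force'],s['joint_positions'].round(2))
psi=-0.205; ux=np.array([np.cos(psi),np.sin(psi)]); uy=np.array([-ux[1],ux[0]])
print(p[:2]@ux,p[:2]@uy)
print([(w(T,d['at']).round(1).tolist(),round(d['conf'],2)) for d in cams.tip_of('wrist','lever_grip')])
```

```text
[578.99074458 -82.561476   249.40318042] 2.9354042147972583 [0.39011026 0.10557976 0.38290446] [-0.29  0.22  1.51  0.    1.41 -1.65]
583.6740536049864 37.03078151193645
[([579.1, -82.7, 195.1], 0.88)]
```

View pics/wrist6.png

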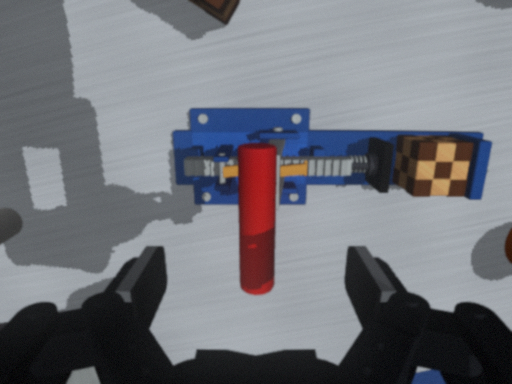

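The handle is centred between the fingers (px 257,150–290) and the cube sits by the jaw at (435,165). I'm descending to grip.

play_rows(rows=[[0,0,2.5,0],[0,0,2.5,0],[0,0,1.0,0],[0,0,0,0],[0,0,0,0],[0,0,0,0]], jaw=4.5)

```text
time_s: 15.5
eef_pos: [580.3, -82.5, 191.5]
ee_rot: [0.102, 0.995, -0.0, 0.001]
contact_force: [0.6, -1.2, 0.6]
width: 45.2
```

play_rows(rows=[[0,0,0,0],[0,0,0,0],[0,0,0,0],[0,0,0,0],[0,0,0,0]], jaw=1.8, grip_force=25)

```text
time_s: 16.0
eef_pos: [580.0, -82.3, 191.2]
ee_rot: [0.102, 0.995, 0.0, 0.001]
contact_force: [-1.2, 2.3, 6.3]
width: 21.3
```

```bash
cat >> h.py <<'E'
psi=-0.205; ux=np.array([np.cos(psi),np.sin(psi)]); uy=np.array([-ux[1],ux[0]])
def st():
    s=sense(); p=s['eef_pos']; F=s['contact_force']
    print('t',s['time_s'],'ux %.1f uy %.1f z %.1f'%(p[:2]@ux,p[:2]@uy,p[2]),'F ux %.1f uy %.1f z %.1f'%(F[:2]@ux,F[:2]@uy,F[2]),'w %.1f'%s['width'])
E
python3 -c "
from h import *
st()"
```

```text
t 16.0 ux 584.6 uy 37.4 z 191.2 F ux -1.7 uy 2.0 z 6.3 w 21.3
```

play_rows(rows=[[0,0.6,0,0],[0,0.8,0,0],[0,0.8,0,0],[0,0.8,0,0],[0,0.7,0,0],[0,0.4,0,0],[0,0,0,0],[0,0,0,0],[0,0,0,0],[0,0,0,0]])

```text
time_s: 17.0
eef_pos: [587.7, -45.3, 191.3]
ee_rot: [0.102, 0.995, -0.003, 0.001]
contact_force: [-2.0, -5.5, 5.4]
width: 21.2
```

```bash
python3 -c "
from h import *
st(); f=cams.grab_frame('wrist'); cv2.imwrite('pics/w7.png',f['color'])
for i in range(3): cams.grab_frame('top'); st()"
```

```text
t 17.0 ux 584.6 uy 75.3 z 191.3 F ux -0.8 uy -5.7 z 5.4 w 21.2
t 17.1 ux 584.7 uy 75.4 z 191.3 F ux -0.6 uy -4.6 z 6.1 w 21.0
t 17.15 ux 584.7 uy 75.4 z 191.3 F ux -1.4 uy -4.2 z 6.1 w 21.4
t 17.2 ux 584.7 uy 75.4 z 191.3 F ux -1.5 uy -5.8 z 6.9 w 21.2
```

View pics/w7.png

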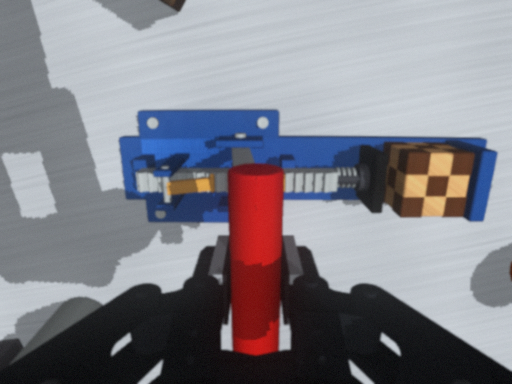

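play_rows(rows=[[0,0.3,0,0],[0,0,0,0],[0,0,0,0]])

```text
time_s: 17.5
eef_pos: [588.4, -42.4, 191.3]
ee_rot: [0.102, 0.995, -0.003, 0.001]
contact_force: [-2.7, -4.7, 5.5]
width: 21.6
```

```bash
python3 -c "
from h import *
for i in range(4): cams.grab_frame('top'); st()"
```

```text
t 17.55 ux 584.7 uy 78.3 z 191.2 F ux -1.5 uy -4.5 z 5.6 w 21.2
t 17.6 ux 584.6 uy 78.3 z 191.2 F ux -0.4 uy -5.2 z 5.2 w 21.3
t 17.65 ux 584.6 uy 78.3 z 191.2 F ux -0.9 uy -5.5 z 5.2 w 21.0
t 17.7 ux 584.7 uy 78.3 z 191.2 F ux -1.1 uy -4.5 z 6.8 w 21.2
```

play_rows(rows=[[0,-0.6,0,0],[0,-0.9,0,0],[0,-0.9,0,0],[0,-0.9,0,0],[0,-0.7,0,0],[0,-0.4,0,0],[0,0,0,0],[0,0,0,0],[0,0,0,0]])

```text
time_s: 18.6
eef_pos: [579.9, -82.1, 189.7]
ee_rot: [0.102, 0.995, 0.0, 0.001]
contact_force: [4.6, -0.1, -1.0]
width: 21.0
```

```bash
python3 -c "
from h import *
for i in range(2): cams.grab_frame('top'); st()"
```

```text
t 18.65 ux 584.5 uy 37.7 z 189.6 F ux 3.9 uy 2.4 z -0.6 w 21.0
t 18.7 ux 584.5 uy 37.6 z 189.7 F ux 4.5 uy 1.8 z -0.3 w 21.4
```

play_rows(rows=[[0,0.6,0,0],[0,0.9,0,0],[0,0.9,0,0],[0,0.9,0,0],[0,0.7,0,0],[0,0.4,0,0],[0,0,0,0],[0,0,0,0],[0,0,0,0]])

```text
time_s: 19.6
eef_pos: [588.3, -41.7, 191.1]
ee_rot: [0.102, 0.995, -0.003, 0.001]
contact_force: [0.5, -4.6, 5.3]
width: 21.3
```

```bash
python3 -c "
from h import *
f=cams.grab_frame('wrist'); cv2.imwrite('pics/w8.png',f['color']);st()
for i in range(3): cams.grab_frame('top'); st()"
```

```text
t 19.65 ux 584.5 uy 78.9 z 191.2 F ux 2.5 uy -4.8 z 4.2 w 20.9
t 19.7 ux 584.5 uy 78.9 z 191.1 F ux 1.9 uy -4.1 z 5.2 w 20.7
t 19.75 ux 584.5 uy 78.9 z 191.1 F ux 1.5 uy -4.8 z 5.8 w 21.1
t 19.8 ux 584.5 uy 78.9 z 191.2 F ux 1.0 uy -4.2 z 4.3 w 20.9
```

View pics/w8.png

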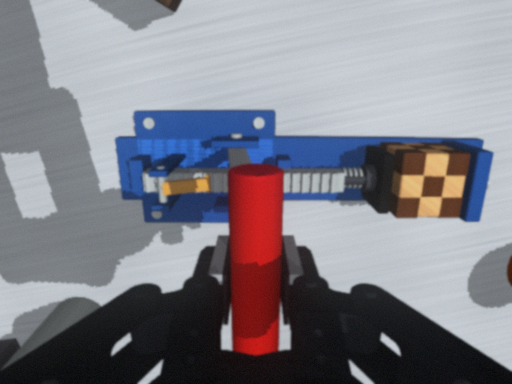

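The pad has moved about one tooth nearer (px 378) with force unchanged. Third stroke.

play_rows(rows=[[0,-0.6,0,0],[0,-0.9,0,0],[0,-0.9,0,0],[0,-0.9,0,0],[0,-0.7,0,0],[0,-0.4,0,0],[0,0,0,0],[0,0,0,0],[0,0,0,0]])

```text
time_s: 20.7
eef_pos: [579.7, -82.1, 189.6]
ee_rot: [0.102, 0.995, 0.001, 0.001]
contact_force: [6.5, -0.3, -0.2]
width: 21.1
```

play_rows(rows=[[0,0.6,0,0],[0,0.9,0,0],[0,0.9,0,0],[0,0.9,0,0],[0,0.7,0,0],[0,0.4,0,0],[0,0,0,0],[0,0,0,0],[0,0,0,0]])

```text
time_s: 21.6
eef_pos: [588.1, -41.8, 191.0]
ee_rot: [0.102, 0.995, -0.003, 0.0]
contact_force: [0.6, -4.6, 6.9]
width: 21.5
```

```bash
python3 -c "
from h import *
f=cams.grab_frame('wrist'); cv2.imwrite('pics/w9.png',f['color']);st()
for i in range(3): cams.grab_frame('top'); st()"
```

```text
t 21.65 ux 584.3 uy 78.8 z 191.1 F ux 2.4 uy -5.3 z 6.1 w 20.9
t 21.7 ux 584.3 uy 78.8 z 191.1 F ux 1.5 uy -4.8 z 5.8 w 21.1
t 21.75 ux 584.3 uy 78.8 z 191.1 F ux 1.9 uy -5.9 z 5.8 w 21.5
t 21.8 ux 584.3 uy 78.8 z 191.1 F ux 2.3 uy -5.5 z 6.5 w 21.3
```

View pics/w9.png

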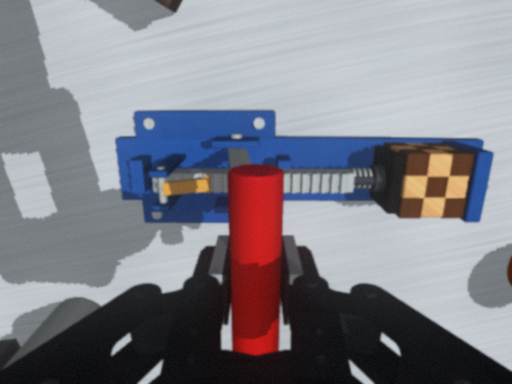

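The pad now seems to reach the cube (px 395), still with no added push. Fourth stroke.

play_rows(rows=[[0,-0.6,0,0],[0,-0.9,0,0],[0,-0.9,0,0],[0,-0.9,0,0],[0,-0.7,0,0],[0,-0.4,0,0],[0,0,0,0],[0,0,0,0],[0,0,0,0]])

```text
time_s: 22.7
eef_pos: [579.6, -81.9, 189.4]
ee_rot: [0.102, 0.995, 0.001, 0.0]
contact_force: [5.6, 0.7, 1.5]
width: 21.0
```

play_rows(rows=[[0,0.6,0,0],[0,0.9,0,0],[0,0.9,0,0],[0,0.9,0,0],[0,0.7,0,0],[0,0.4,0,0],[0,0,0,0],[0,0,0,0],[0,0,0,0]])

```text
time_s: 23.6
eef_pos: [587.7, -42.9, 191.1]
ee_rot: [0.102, 0.995, -0.004, -0.0]
contact_force: [0.4, -9.4, 7.8]
width: 21.1
```

```bash
python3 -c "
from h import *
f=cams.grab_frame('wrist'); cv2.imwrite('pics/w10.png',f['color']);st()
for i in range(5): cams.grab_frame('top'); st()"
```

```text
t 23.65 ux 584.1 uy 77.6 z 191.1 F ux 1.9 uy -9.1 z 8.2 w 21.2
t 23.7 ux 584.1 uy 77.7 z 191.1 F ux 1.4 uy -8.7 z 8.8 w 21.2
t 23.75 ux 584.1 uy 77.6 z 191.1 F ux 0.8 uy -8.4 z 8.5 w 20.9
t 23.8 ux 584.1 uy 77.6 z 191.1 F ux 1.1 uy -9.1 z 8.1 w 21.2
t 23.85 ux 584.1 uy 77.7 z 191.1 F ux 0.9 uy -7.7 z 8.4 w 20.5
t 23.9 ux 584.1 uy 77.6 z 191.1 F ux 2.4 uy -9.3 z 8.0 w 21.1
```

View pics/w10.png

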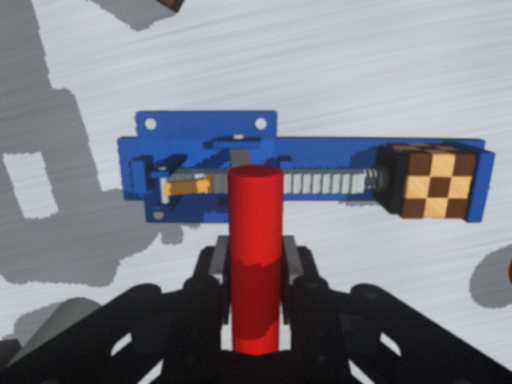

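Run:
```python
from h import *
v=[]
for i in range(16):
    cams.grab_frame('top'); s=sense(); v.append(s['contact_force'][:2]@uy)
print(np.mean(v),np.std(v)); st()
ims=[cv2.resize(cv2.imread(f'pics/{n}.png')[150:205,300:500],(800,220),interpolation=cv2.INTER_CUBIC)[:140] for n in ['w7','w8','w9','w10']]
cv2.imwrite('pics/cmp.png',np.vstack(ims))
```

```text
-8.670966606783725 0.42382479174346077
t 24.7 ux 584.1 uy 77.6 z 191.1 F ux 1.6 uy -8.6 z 7.7 w 21.0
```

View pics/cmp.png

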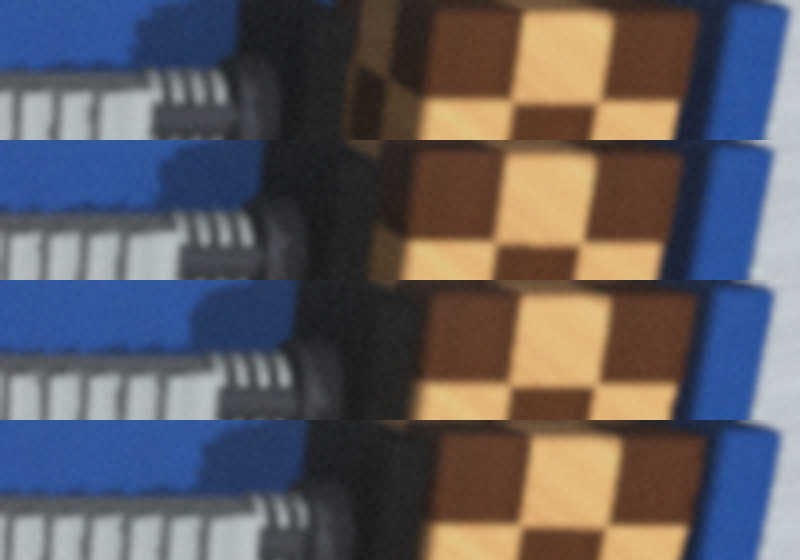

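Push is −8.7 N against about −4.8 N free, a rise of 3.9 N. The spring is visibly shorter in the last row (about 65 px against 91 px, 42 px per 8 mm tooth), so roughly 5 mm and 9 N. I'll return to rest and check the compression there.

play_rows(rows=[[0,-0.6,0,0],[0,-0.9,0,0],[0,-0.9,0,0],[0,-0.9,0,0],[0,-0.7,0,0],[0,-0.4,0,0],[0,0,0,0],[0,0,0,0],[0,0,0,0]])

```text
time_s: 25.6
eef_pos: [579.4, -81.9, 189.4]
ee_rot: [0.102, 0.995, 0.001, 0.0]
contact_force: [5.3, 0.4, 1.8]
width: 20.9
```

Run:
```python
from h import *
st()
f=cams.grab_frame('wrist'); cv2.imwrite('pics/w11.png',f['color']); 
ims=[cv2.resize(cv2.imread(f'pics/{n}.png')[145:205,310:500],(800,253),interpolation=cv2.INTER_CUBIC) for n in ['wrist6','w10','w11']]
cv2.imwrite('pics/cmp2.png',np.vstack(ims)[:600] if 0 else cv2.resize(np.vstack(ims),(600,570)))
cv2.imwrite('pics/c11.png',cv2.resize(f['color'][130:210,330:490],(800,400),interpolation=cv2.INTER_CUBIC))
```

```text
t 25.6 ux 583.9 uy 37.8 z 189.4 F ux 5.2 uy 1.4 z 1.8 w 20.9
```

View pics/w11.png

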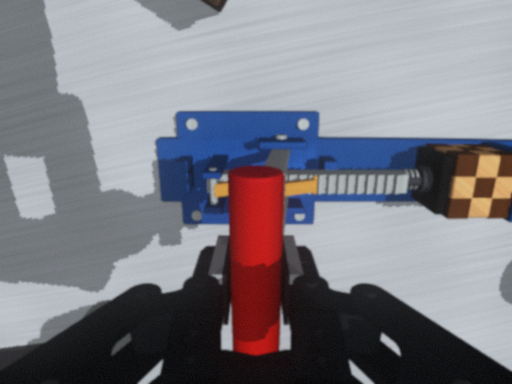

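View pics/c11.png

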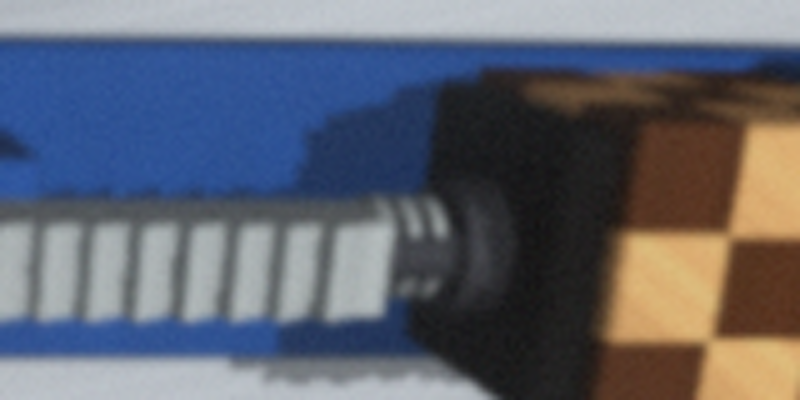

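At rest the spring is still compressed by the same 5 mm or so, so the pawl holds it at about 9–12 N by both measures. That is firm and far from the limit, so I'm stopping here and letting go.

play_rows(rows=[[0,0,0,0],[0,0,0,0],[0,0,0,0],[0,0,0,0],[0,0,0,0]], jaw=6.0)

```text
time_s: 26.15
eef_pos: [578.6, -82.4, 189.4]
ee_rot: [0.102, 0.995, 0.0, -0.001]
contact_force: [-0.2, 0.9, -0.7]
width: 59.9
```

play_rows(rows=[[0,0,-2,0],[0,0,-3,0],[0,0,-4,0],[0,0,-3,0],[0,0,0,0],[0,0,0,0],[0,0,0,0],[0,0,0,0]])

```text
time_s: 26.95
eef_pos: [578.1, -82.2, 307.5]
ee_rot: [0.102, 0.995, 0.0, -0.002]
contact_force: [-0.2, -0.4, -0.7]
width: 59.4
```

Run:
```python
from h import *
st(); s=sense()
f=cams.grab_frame('wrist'); T=T_wc(f,s); cv2.imwrite('pics/w12.png',f['color'])
r,sc=chk(f,T,[618,100],z=66,ang=1.366); print(sc,'cube in jaw frame',r[:2]@ux-584.5,r[:2]@uy-253.3,r[2]-1.366)
print([(w(T,d['at']).round(1).tolist(),round(d['conf'],2)) for d in cams.tip_of('wrist','lever_grip')])
f=cams.grab_frame('scene'); T=T_wc(f); cv2.imwrite('pics/s12.png',f['color']); r,sc=chk(f,T,[618,100],z=66,ang=1.366); print(r,sc,r[:2]@ux-584.5,r[:2]@uy-253.3)
for n in ['mug','bottle','dish','glue','book','lever_grip']: print(n,[(w(T,d['at']).round(1).tolist(),round(d['conf'],2)) for d in cams.tip_of('scene',n)])
```

```text
t 26.95 ux 582.8 uy 37.2 z 307.5 F ux -0.2 uy -0.4 z -0.7 w 59.4
0.9374532509962634 cube in jaw frame 0.21800654144146847 -28.346245918046293 -0.001454008495985537
[]
[617.73135977 101.41498194   1.36823362] 0.8240999881129869 -0.348086575173852 -28.258729448111325
mug [([762.6, 250.4, 0.5], 0.57), ([575.1, -86.2, 192.3], 0.46)]
bottle [([727.3, -277.6, -0.3], 0.62), ([589.4, -407.3, -0.0], 0.48), ([613.8, 88.7, 12.3], 0.2)]
dish [([404.9, 240.9, -0.6], 0.69), ([619.6, 99.5, 11.7], 0.26)]
glue [([590.2, -402.4, 1.5], 0.96)]
book [([385.7, -505.9, 2.7], 0.7)]
lever_grip [([576.1, -84.5, 193.8], 0.94), ([613.6, 87.5, 16.7], 0.67)]
```

View pics/w12.png

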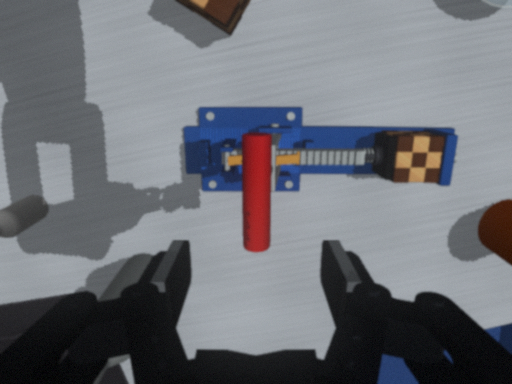

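The lever is back at rest, released; the cube is at (0.2,-28.3) and square. I'll do one more comparison of free and present spring length before handing in.

Run:
```python
import cv2,numpy as np
a=cv2.imread('pics/wrist6.png')[145:190,295:395]; b=cv2.imread('pics/w12.png')[138:183,295:395]
cv2.imwrite('pics/cmp3.png',cv2.resize(np.vstack([a,b]),(660,594),interpolation=cv2.INTER_CUBIC))
```

```text
(no output)
```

View pics/cmp3.png

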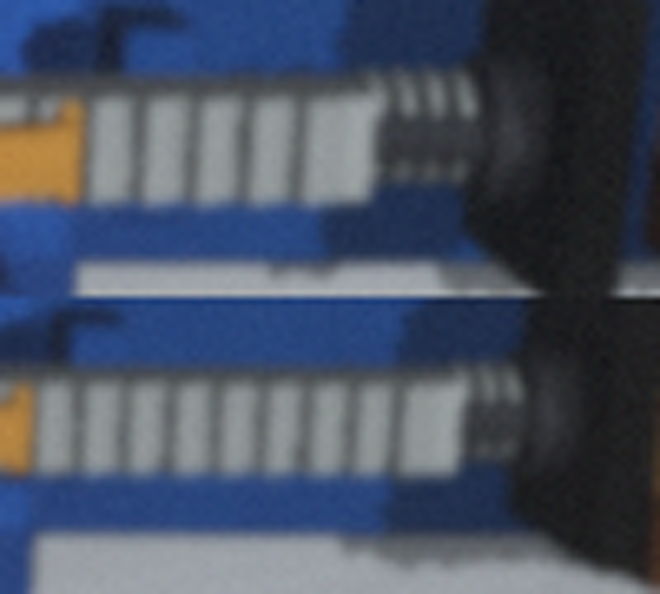

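```bash
python3 -c "
from h import *
st(); print(ticket.hand_in())"
```

```text
t 27.4 ux 583.8 uy 37.1 z 309.7 F ux 0.1 uy -0.5 z 0.2 w 59.6
the job is handed in; nothing more can be done
None
```

I clamped the smallest chequered cube in the press with four full lever strokes, brought the lever back to rest, let go and handed in at about 27 s.

**Squeeze:** I estimate about 9–12 N.
- **Handle push:** it was about 4.9, 4.5 and 5.3 N on the first three strokes and 8.7 N on the fourth. That rise of about 3.8–4.0 N only just reaches the 4 N rule. From the figures you gave, it means roughly 11–13 N.
- **Spring:** in the pictures it is about 5 mm shorter than when free, or about 9 N. It stayed that short once the lever was back.
- **The estimate that disagreed:** measuring the pad's travel from my first pad and jaw positions gave only about 5 N, give or take a few newtons. That would be below the 6 N minimum. I trusted the other two readings and did not add a tooth.

**Final checks:**
- **Cube:** it stands square, less than 0.5 mm off the middle. It reads 28.3 mm from the jaw, about 1 mm more than touching, which is within my measuring error.
- **Lever:** it is at rest.
- **Bystanders:** the mug, bottle, dish, glue bottle and book read within about 5 mm of where they started, except the glue bottle. Its readings vary by about 8 mm between cameras, the same as before I moved anything.
- **Robot:** the gripper is clear of everything.

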